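# Turn the warming plate's dial to the orange dot

## Task

The mug is to be kept warm: with a fingertip resting on the warming plate's big black knurled dial, gently turn it by friction until it clicks into the position where its white pointer line points at the orange dot, then take the finger away. Nothing is to be grasped or lifted: leave the mug on the plate, and the salt shaker and the egg cup beside it, standing where they are.

Things in the scene. Friction and masses are not known exactly. Their poses are not given: they have to be found in the camera images.
- warmer: White warming plate, 300 x 156 mm, housing top 42 mm above the worktop, fixed. Origin: centre of the underside. Its x axis runs along its length, from the dial end (-x, nearer the robot) to the round dark steel plate (116 mm across, top at 48 mm, centre at x = +76 mm). The dial's upright axis is at x = -78 mm, y = 0; six dots lie round it, five small grey and one larger orange.
- dial_axis (a point): Centre of the dial's flat top, 68 mm above the worktop; axes as the warmer's. The dial is a black disc 100 mm across (wider than the gripper opens), z = 46 to 68 mm, with knurled side, flat top, flush 34 mm aluminium cap and a white pointer line from cap to rim. It is sprung in height: pressed down, it sinks from about 2 N on, 1.5 N per mm, up to 6 mm, and turns as freely when pressed.
- pointer_tip (a point): Outer end of the white pointer line, on the dial's top, 47 mm from the dial's axis; turns with the dial.
- orange_dot (a point): Centre of the orange dot, 13 mm across, printed on the housing top, 66 mm from the dial's axis, at 20 degrees clockwise (seen from above) from the warmer's +x direction.
- dial (a joint): Angle of the dial in rad, growing clockwise seen from above. It clicks at six positions 40 degrees apart, one per dot: 0, 0.698, 1.396, 2.094 (pointer at the orange dot), 2.793, 3.491, with stops just beyond. It starts at rest in one of the first three. Between clicks it takes up to about 0.03 N m to turn; let go there, it snaps to the nearer click.
- mug: Cream mug with coloured stripes, 83 mm across, 86 mm tall, with a handle on its -y side, standing loose on the round warming plate. Origin: at the underside, midway over cup and handle; the cup itself is centred 16 mm to +y of it.
- salt: Glass salt shaker with a grey cap, 44 mm across, 90 mm tall, standing loose on the worktop beside the warmer. Origin: centre of the underside.
- egg_cup: Pale blue egg cup, 49 mm across, 64 mm tall, standing loose and empty on the worktop beside the warmer. Origin: centre of the underside.
Not all that is in view belongs to the job. Leave any pink or purple look-alike of the salt alone.

How it is judged:
By the outcome, as a careful person would: the job done as asked, in the order asked, and still so for the second after the job is handed in, with the robot touching nothing.
It also fails if it takes over 40 s, if anything falls off the work surface, if the arm or the gripper's body presses on something with over 40 N, if the wrist force passes 120 N, or if a joint passes its speed limit or range.

## Robot

A 6-joint arm with a two-finger parallel gripper is mounted at the origin on a cart in front of the work surface, level with it; the furniture and walls round the work are solid. World frame = base frame: x ahead of the robot, y to its left, z up, the work surface at z = 0. Lengths are in m, angles in rad, forces in N, time in s.
With the tool pointing down it reaches from about 0.35 to 0.775 m from the base axis. Payload 5.5 kg.
Tool frame: the origin (TCP) lies on the centre line of the jaws, within the pads' length; the fingertips stand 11 mm ahead of it and the grasp point (between the pads) lies 8 mm behind it; z points along the fingers, y is the line along which they close (so a half turn about z gives the same grasp; the last joint's range is limited). The gripper opens to 85 mm and grips with 20 to 120 N. Pads are 22 mm wide; open, the fingers measure 114 mm over their backs; the gripper's body (76 mm by 85 mm) begins 54 mm behind the grasp point. The pads swing forward as they close: fully open they stand 13 mm farther back than shut.
Start: joints at [-0.14, 0.313, 0.046, 1.304, 0, 1.431], TCP at [0.575, -0, 0.242] pointing down, gripper open.
Joint ranges: [-2.76, 2.76], [-0.86, 1.69], [-1.03, 1.26], [-2.2, 2.34], [-1.47, 1.5], [-3.14, 3.14]. Speed limits (rad/s): [2.57, 2.57, 3.14, 3.14, 3.14, 3.14].

## Interface

Orientations are given as a unit quaternion [w, x, y, z].
In Python, from workcell import get_state, eyes, env gives the robot as it stands.
- The arm moves only by the shell command python3 -m inch 'ROWS' [OPENING] [FORCE]. ROWS is JSON, one flat list of numbers, 4 for each row, row after row: the shift along the tool's x, y, z in cm, then the turn about the tool's z in rad. A call has exactly 5 rows; each row shifts and turns the commanded pose from where the row before left it, along the tool's axes as they then stand; what a row does not reach is not made up. A row lasts 1/12 s, in which the tool goes at most 41.7 mm and 7.16 degrees, less where a joint would pass 70% of its speed; a pose out of reach is approached as far as the arm can. A call is refused whole if a number of a shift passes 4.17 or a number of a turn 0.125, either way. A call with a gripper value outside its range is refused whole. OPENING is the opening, from -1 (shut) to 1 (fully open), set as the call begins (- or left out, the last holds). The fingers move at their own pace and stop on an object; FORCE is the grip in N (left out, the last holds). Time passes only in rows, so rows that do not move let the fingers close, or fill a call up. It gives the time, the measured TCP pose, the force, the opening and the grip force at its end, in the units of the state.
- get_state(): the state, without advancing time (a new reading comes with each control period).
- eyes.read_camera(name): name is "scene" or "side" or "wrist"; returns the picture (420x560x3 uint8, red, green, blue); there is no depth.
- eyes.camera_info(name): a dict with "fovy" (degrees; the focal length in pixels is half the picture's height over the tangent of half this angle, whatever the lens; pixels are square), "cx", "cy" (the principal point, pixels), "xyz" and "orientation" of the camera in the world. Camera axes: x right, y down, z forward; pixel columns grow to the right and rows downward; lengths in m; the calibration is good to about 2 mm. A picture is of the moment at which its call begins: read the wrist's pose just before it. camera_info takes no time and is no camera call; for the wrist camera it gives the pose at the moment of the call.
- env.hand_in(): hands the job in; it is judged then, once.
The state is a dict: "clock": time; "joint_pos": joint angles; "qvel": joint speeds; "tau": joint torques, N m; "tcp_pos": TCP position; "orientation": TCP orientation; "wrist_force": force on the tool from outside, world axes, zero at the start; "ft_torque": the same for the moment, N m; "finger_gap": finger opening in m; "grip_force": force on a finger pad.
Only numpy, scipy, OpenCV 4.12 (cv2) and the standard library are available. Lean on these libraries where they do the work, as an engineer would, in place of code of your own. Each camera call takes 0.05 s, during which the arm holds its last target. There are 200 camera calls.

## Working session

There is one attempt and no reset: what is moved stays moved. The work goes in short steps, Python scripts to look and compute and a shell command to move; the robot and the scene stay as the last step left them, time stands still between calls to the robot, and variables do not carry over. Pictures are saved under pics/ and viewed, at most 10 in all, crops included, and the job is handed in when it is done.

```bash
mkdir -p pics; ls; python3 - <<'E'
from workcell import get_state, eyes, env
import cv2
s=get_state();print(s)
for n in("scene","wrist"):
    print(n,eyes.camera_info(n))
    cv2.imwrite(f"pics/{n}0.png",cv2.resize(eyes.read_camera(n)[:,:,::-1],(800,600),interpolation=cv2.INTER_CUBIC))
E
```

```text
pics
{'clock': 0.0, 'joint_pos': array([-1.39592859e-01,  3.14008294e-01,  4.49510539e-02,  1.30361345e+00,
        1.48339366e-05,  1.43122431e+00]), 'qvel': array([-0.00111467,  0.00092967,  0.00073   , -0.00099739, -0.00109319,
       -0.00051093]), 'tau': array([-2.90074182e-03, -4.80629075e+01,  2.98531097e+01,  1.95313990e-02,
       -3.83516899e-04, -4.27451073e-05]), 'tcp_pos': array([5.74490380e-01, 7.04147888e-05, 2.41392960e-01]), 'orientation': array([-7.52907138e-04,  7.07113845e-01,  7.07099096e-01, -5.58120696e-04]), 'wrist_force': array([0.66156803, 0.11344022, 0.22264882]), 'ft_torque': array([ 0.00304682,  0.02298587, -0.01120883]), 'grip_force': 0.0, 'finger_gap': 0.08543079555399}
scene {'fovy': 54.160040353231956, 'cx': 277.2450835530824, 'cy': 212.73863365067027, 'xyz': array([ 0.08437213, -0.41622039,  0.78649635]), 'orientation': array([-0.34801027,  0.83774879, -0.39098465,  0.15555325])}
wrist {'fovy': 70.44682075856615, 'cx': 281.82826410502264, 'cy': 201.93803610509664, 'xyz': array([0.57473738, 0.07049976, 0.37340014]), 'orientation': array([ 1.40058530e-01,  9.90142691e-01, -4.33347510e-04, -9.34229814e-04])}
```

View pics/scene0.png

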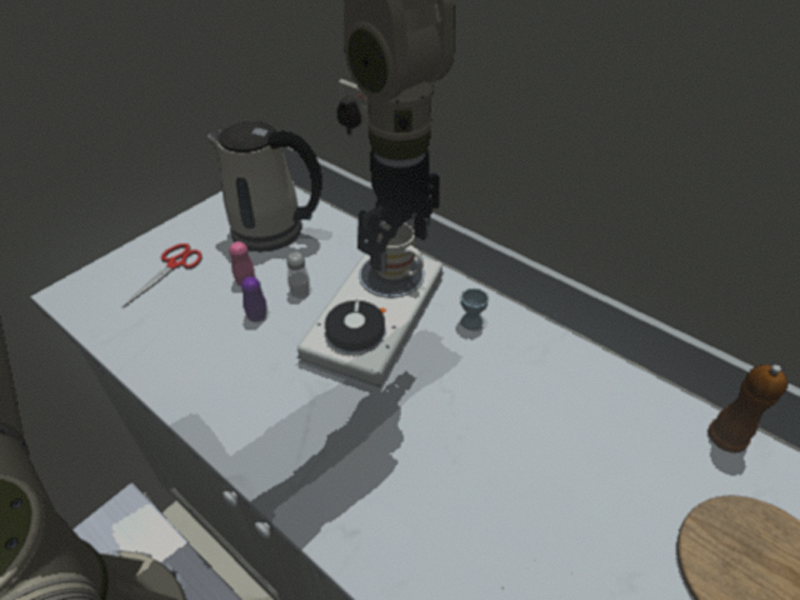

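View pics/wrist0.png

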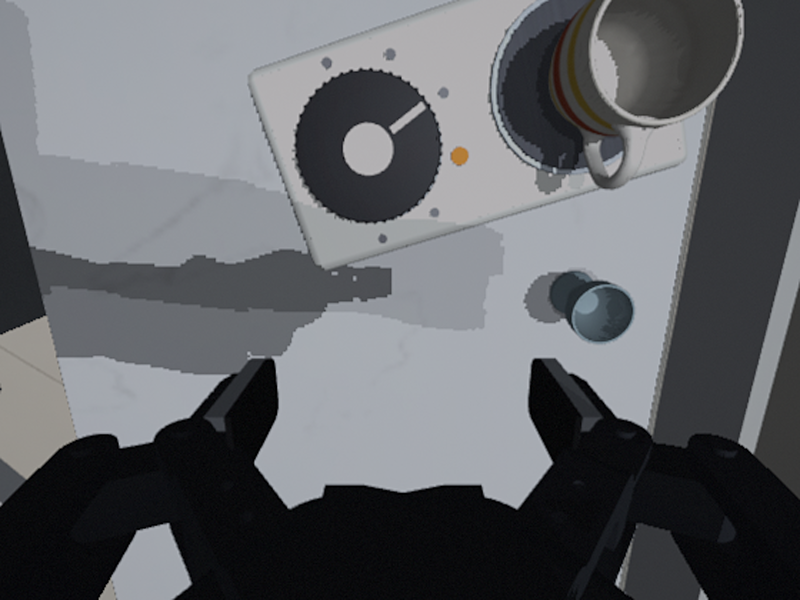

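The dial cap is at about (368,149) in the enlarged wrist picture, the pointer tip at (424,105) and the orange dot at (459,156). The pointer is one click (40°) counter-clockwise of the orange dot. Next I measure their positions.

```bash
cat > h.py <<'E'
from workcell import get_state, eyes, env
import numpy as np, cv2
from scipy.spatial.transform import Rotation as R
def w(info,px,z,s=0.7):
    u,v=(np.array(px)+.5)*s-.5
    f=210/np.tan(np.radians(info["fovy"]/2))
    d=R.from_quat(info["orientation"],scalar_first=True).apply([(u-info["cx"])/f,(v-info["cy"])/f,1])
    p=np.array(info["xyz"]);return p+d*(z-p[2])/d[2]
E
python3 - <<'E'
from h import *
i=eyes.camera_info("wrist"); g=lambda *a:w(i,*a)
c=g((368,149),.068);t=g((425.5,104.5),.068);o=g((459,156),.042);c2=g((368,145.5),.068)
s=eyes.camera_info("scene");sc=w(s,(355,321),.068)
print("c",c,"scene c",sc,c2)
print("tip r",np.linalg.norm((t-c)[:2]),"dot r",np.linalg.norm((o-c)[:2]))
a=lambda v:np.degrees(np.arctan2(v[1],v[0]))
print("ang tip,dot",a(t-c),a(o-c))
# housing left edge corners -> yaw
k1=g((250,74),.042);k2=g((320,268),.042);print(k1,k2,a(k1-k2)-90,np.linalg.norm(k1-k2),"axis dist",np.cross((k1-k2)[:2],(c-k2)[:2])/np.linalg.norm(k1-k2))
cam=R.from_quat(get_state()["orientation"],scalar_first=True).as_matrix();print(cam.round(3))
E
```

```text
c [0.55049117 0.08170195 0.068     ] scene c [0.54927884 0.07880882 0.068     ] [0.5505453  0.08397103 0.068     ]
tip r 0.04798914014377791 dot r 0.0657153002435227
ang tip,dot 35.81934616244611 -3.560495157418377
[0.46596345 0.13329885 0.042     ] [ 0.50781302 -0.00790284  0.042     ] 16.508849522191227 0.1472728856296663 axis dist -0.06638118087789206
[[-0.     1.    -0.002]
 [ 1.     0.     0.   ]
 [ 0.    -0.002 -1.   ]]<stdin>:10: DeprecationWarning: Arrays of 2-dimensional vectors are deprecated. Use arrays of 3-dimensional vectors instead. (deprecated in NumPy 2.0)
```

```bash
python3 -m inch '[1.23,-1.02,1.4,0,1.23,-1.02,1.4,0,1.23,-1.02,1.4,0,1.23,-1.02,1.4,0,1.23,-1.02,1.4,0]' -1 20; python3 -m inch '[0,0,1.3,0,0,0,1.3,0,0,0,1.3,0,0,0,1.3,0,0,0,1.0,0]'; python3 -m inch '[0,0,0,0,0,0,0,0,0,0,0,0,0,0,0,0,0,0,0,0]'
```

```text
clock: 0.52
tcp_pos: [0.5231, 0.062, 0.1712]
orientation: [-0.0, 0.707, 0.707, -0.0]
wrist_force: [0.8, 0.3, -0.7]
finger_gap: 0.0254
grip_force: 0.0
clock: 0.93
tcp_pos: [0.5232, 0.0616, 0.1089]
orientation: [-0.001, 0.707, 0.707, -0.001]
wrist_force: [-0.6, 0.0, -0.4]
finger_gap: 0.0003
grip_force: 0.0
clock: 1.35
tcp_pos: [0.5247, 0.0614, 0.1111]
orientation: [0.001, 0.707, 0.707, 0.001]
wrist_force: [0.3, -0.2, 0.1]
finger_gap: 0.0001
grip_force: 0.0
```

```bash
python3 - <<'E'
from h import *
print(get_state()["wrist_force"])
a=[cv2.resize(eyes.read_camera(n)[:,:,::-1],(400,300),interpolation=cv2.INTER_AREA) if 0 else eyes.read_camera(n)[:,:,::-1] for n in("wrist","side")]
cv2.imwrite("pics/w1.png",cv2.resize(np.hstack(a),(800,300),interpolation=cv2.INTER_AREA))
E
```

```text
[ 0.31904241 -0.17067987  0.09902419]
```

View pics/w1.png

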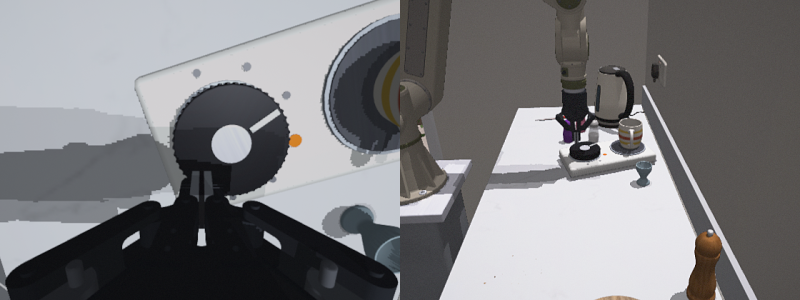

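The wrist view shows the shut fingers over the dial's lower left, near (200,185), clear of the mug and the egg cup. The dial has not moved. I'll now lower the fingers gently.

```bash
python3 -m inch '[0,0,0.8,0,0,0,0.8,0,0,0,0.8,0,0,0,0.4,0,0,0,0,0]'; python3 -m inch '[0,0,0.1,0,0,0,0.1,0,0,0,0.1,0,0,0,0,0,0,0,0,0]'
```

```text
clock: 1.87
tcp_pos: [0.5227, 0.0615, 0.0805]
orientation: [-0.001, 0.707, 0.707, -0.001]
wrist_force: [0.3, -0.3, 0.9]
finger_gap: -0.0002
grip_force: 0.0
clock: 2.28
tcp_pos: [0.5242, 0.0615, 0.0795]
orientation: [0.0, 0.707, 0.707, 0.0]
wrist_force: [-0.1, 0.2, -0.4]
finger_gap: 0.0001
grip_force: 0.0
```

```bash
python3 -m inch '[0,0,0.05,0,0,0,0.05,0,0,0,0.05,0,0,0,0,0,0,0,0,0]'; python3 -m inch '[0,0,0.05,0,0,0,0.05,0,0,0,0,0,0,0,0,0,0,0,0,0]'
```

```text
clock: 2.7
tcp_pos: [0.5242, 0.0614, 0.0781]
orientation: [0.0, 0.707, 0.707, 0.0]
wrist_force: [0.3, -0.1, 3.7]
finger_gap: 0.0003
grip_force: 1.7
clock: 3.12
tcp_pos: [0.5242, 0.0614, 0.077]
orientation: [0.0, 0.707, 0.707, 0.0]
wrist_force: [-1.4, -0.2, 4.4]
finger_gap: -0.0002
grip_force: 2.5
```

```bash
python3 -m inch '[0.092,-0.067,0.05,0.035,0.092,-0.067,0,0.035,0.092,-0.067,0,0.035,0.092,-0.067,0,0.035,0.092,-0.067,0,0.035]'; python3 -m inch '[0.092,-0.067,0,0.035,0.092,-0.067,0,0.035,0.092,-0.067,0,0.035,0.092,-0.067,0,0.035,0.092,-0.067,0,0.035]'; python3 - <<'E'
from h import *
i=eyes.camera_info("wrist");print(i["xyz"],i["orientation"])
cv2.imwrite("pics/w2.png",cv2.resize(eyes.read_camera("wrist")[:,:,::-1],(800,600),interpolation=cv2.INTER_CUBIC))
E
```

```text
clock: 3.53
tcp_pos: [0.5226, 0.0656, 0.077]
orientation: [0.002, 0.767, 0.642, 0.001]
wrist_force: [0.8, -1.4, 5.6]
finger_gap: 0.0002
grip_force: 2.5
clock: 3.95
tcp_pos: [0.5204, 0.0709, 0.077]
orientation: [0.001, 0.82, 0.572, 0.001]
wrist_force: [1.7, -2.3, 4.8]
finger_gap: -0.0004
grip_force: 2.5
[0.54429579 0.13726472 0.2089192 ] [ 0.13843592  0.97464755 -0.17426823 -0.02298316]
```

View pics/w2.png

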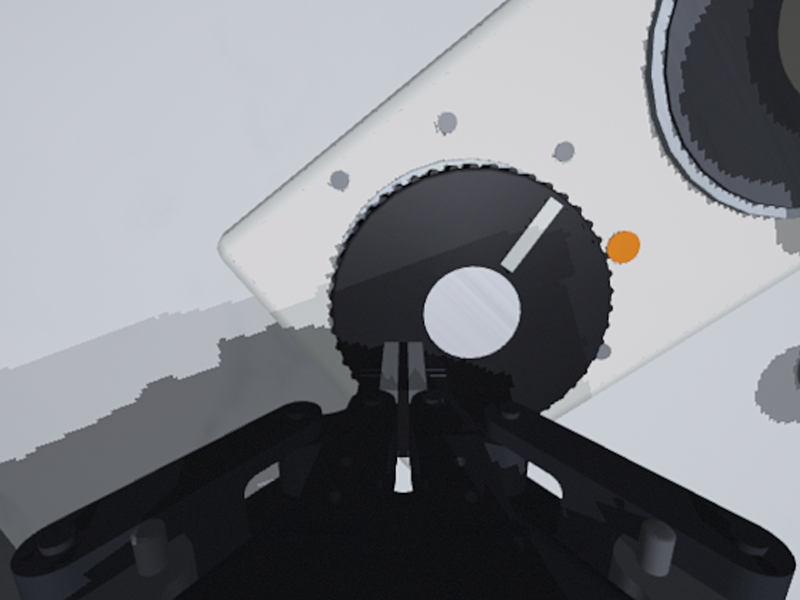

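The fingers press on the dial's lower left near (403,390). The cap is at (472,312), the pointer tip at (557,200) and the orange dot at (623,247). Now to compute the pointer angle.

```bash
python3 - <<'E'
from h import *
i=eyes.camera_info("wrist"); g=lambda *a:w(i,*a)
c=g((472,312),.066);t=g((557,200),.066);o=g((623,247),.042)
a=lambda v:np.degrees(np.arctan2(v[1],v[0]))
print(c,np.linalg.norm((t-c)[:2]),np.linalg.norm((o-c)[:2]),a(t-c),a(o-c),get_state()["tcp_pos"],get_state()["wrist_force"])
E
```

```text
[0.55048537 0.08177648 0.066     ] 0.047173540839086966 0.06593263376725467 35.72670555505008 -3.646197492505987 [0.52029838 0.07109103 0.07696241] [ 1.7300215  -2.73987197  4.31337844]
```

The dial has not turned, so the finger slipped. I'll press somewhat harder, turn on, and read forces and moments.

```bash
python3 -m inch '[0,0,0,0,0,0,0,0,0,0,0,0,0,0,0,0,0,0,0,0]';python3 -c "
from h import *
s=get_state();print(s['wrist_force'],s['ft_torque'],s['tcp_pos'])"; python3 -m inch '[0,0,0.05,0,0,0,0.05,0,0,0,0.05,0,0,0,0.05,0,0,0,0,0]';python3 -m inch '[0.092,-0.067,0,0.035,0.092,-0.067,0,0.035,0.092,-0.067,0,0.035,0.092,-0.067,0,0.035,0.092,-0.067,0,0.035]'; python3 - <<'E'
from h import *
s=get_state();print(s['wrist_force'],s['ft_torque'],s['tcp_pos'])
i=eyes.camera_info("wrist");print(i["xyz"],i["orientation"])
cv2.imwrite("pics/w3.png",cv2.resize(eyes.read_camera("wrist")[:,:,::-1],(800,600),interpolation=cv2.INTER_CUBIC))
E
```

```text
clock: 4.42
tcp_pos: [0.5202, 0.0711, 0.0768]
orientation: [0.001, 0.819, 0.573, 0.001]
wrist_force: [2.0, -3.6, 3.6]
finger_gap: 0.0003
grip_force: 2.5
[ 2.03584107 -3.61054349  3.62858093] [-0.7564796  -0.52755929  0.00557918] [0.52021864 0.07107964 0.07684271]
clock: 4.83
tcp_pos: [0.5202, 0.0711, 0.075]
orientation: [0.001, 0.819, 0.573, 0.001]
wrist_force: [1.1, -3.8, 7.8]
finger_gap: 0.0002
grip_force: 3.8
clock: 5.25
tcp_pos: [0.5188, 0.0765, 0.0751]
orientation: [0.001, 0.867, 0.499, 0.001]
wrist_force: [1.0, -5.0, 7.7]
finger_gap: -0.0
grip_force: 3.8
[ 1.04470104 -5.01632205  7.71956151] [-0.89407359 -0.28680305  0.00553504] [0.5188345  0.07645536 0.07507401]
[0.55389208 0.13758086 0.20703482] [ 0.13571352  0.95583907 -0.25829463 -0.03517662]
```

View pics/w3.png

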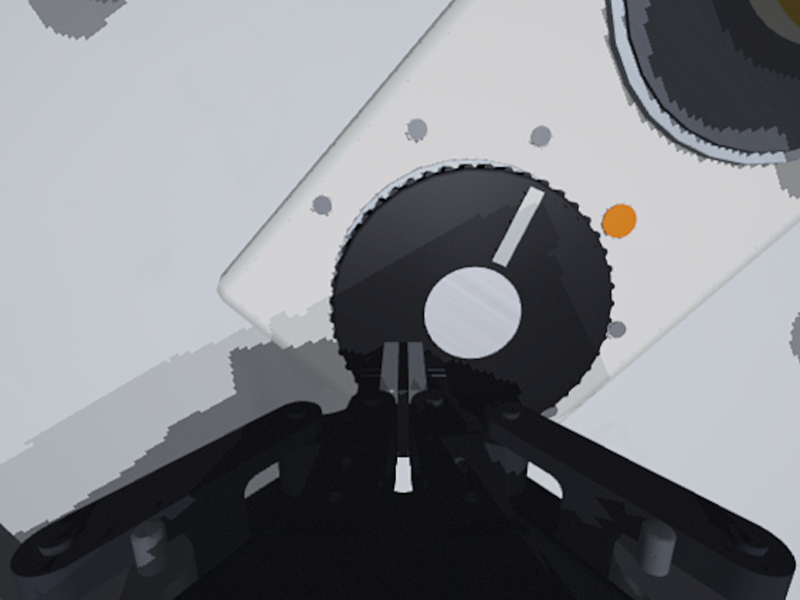

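The pointer (cap (473,312), tip (538,190)) still aims at its old grey dot at (540,135). I'll measure its angle exactly by rectifying the dial top in all the pictures.

```bash
cat > ang.py <<'E'
from h import *
def ang(img,info,z):   # img 800x600
    f=210/np.tan(np.radians(info["fovy"]/2))
    Rm=R.from_quat(info["orientation"],scalar_first=True).as_matrix()
    th,r=np.meshgrid(np.radians(np.arange(-180,180,.25)),np.arange(.022,.045,.001))
    P=np.stack([.5505+r*np.cos(th),.0818+r*np.sin(th),0*r+z],-1)-info["xyz"]
    q=P@Rm; u=(f*q[...,0]/q[...,2]+info["cx"]+.5)/.7-.5; v=(f*q[...,1]/q[...,2]+info["cy"]+.5)/.7-.5
    g=cv2.remap(cv2.cvtColor(img,cv2.COLOR_BGR2GRAY),u.astype(np.float32),v.astype(np.float32),cv2.INTER_LINEAR).astype(float)
    m=np.median(g,0); k=m>m.max()*.7
    return np.degrees(th[0][k]).mean(), np.degrees(th[0][k]).std(), m.max()
E
python3 - <<'E'
from ang import *
c=eyes.camera_info("wrist")
for n,x,q,z in (("wrist0",[0.57473738,0.07049976,0.37340014],[.14005853,.990142691,-.00043335,-.00093423],.068),
 ("w2",[0.54429579,0.13726472,0.2089192],[0.13843592,0.97464755,-0.17426823,-0.02298316],.066),
 ("w3",[0.55389208,0.13758086,0.20703482],[0.13571352,0.95583907,-0.25829463,-0.03517662],.064)):
    print(n,ang(cv2.imread(f"pics/{n}.png"),dict(c,xyz=np.array(x),orientation=q),z))
E
```

```text
wrist0 (np.float64(36.875), np.float64(2.5970736737079037), np.float64(181.0))
w2 (np.float64(35.375), np.float64(2.597073673707903), np.float64(193.0))
w3 (np.float64(35.125), np.float64(2.597073673707903), np.float64(190.0))
```

```bash
python3 -m inch '[0,0,-0.4,0,0,0,-0.4,0,0,0,-0.4,0,0,0,-0.3,0,0,0,0,0]'; python3 - <<'E'
from ang import *
s=get_state();print(s['wrist_force'],s['ft_torque'],s['tcp_pos'])
i=eyes.camera_info("wrist");im=eyes.read_camera("wrist")[:,:,::-1]
im=cv2.resize(im,(800,600),interpolation=cv2.INTER_CUBIC);print(ang(im,i,.068))
sc=eyes.read_camera("scene")[:,:,::-1]; j=eyes.camera_info("scene")
sc=cv2.resize(sc[160:280,190:350],(800,600),interpolation=cv2.INTER_CUBIC)
cv2.imwrite("pics/s4.png",sc)
E
```

```text
clock: 5.72
tcp_pos: [0.5174, 0.0774, 0.0895]
orientation: [-0.0, 0.866, 0.5, -0.0]
wrist_force: [0.7, 0.6, -0.8]
finger_gap: 0.0002
grip_force: 0.0
[ 0.65820552  0.61268897 -0.75866038] [-0.02175339 -0.01180476 -0.02217129] [0.51737725 0.07739224 0.08946725]
(np.float64(36.5), np.float64(2.5248762345905194), np.float64(189.0))
```

View pics/s4.png

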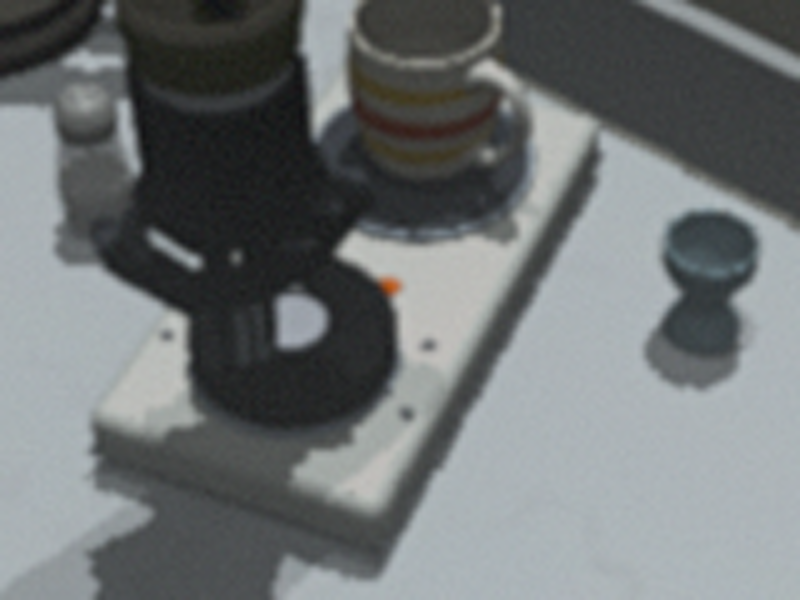

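Off the dial the force drops to zero and the pointer still shows its old click. The crop shows the fingertip over the dial at (250,360), with the mug, egg cup and salt in place. I'll go back and try again at a larger radius with a light press.

```bash
python3 -m inch '[-0.81,0.51,0,0,-0.81,0.51,0,0,0,0,0,-0.12,0,0,0,-0.12,0,0,0,-0.12]'; python3 -m inch '[0,0,0.4,-0.12,0,0,0.4,-0.045,0,0,0.1,0,0,0,0.05,0,0,0,0,0]';python3 -m inch '[0,0,0.05,0,0,0,0,0,0,0,0.05,0,0,0,0,0,0,0,0,0]'
```

```text
clock: 6.23
tcp_pos: [0.5183, 0.0568, 0.0891]
orientation: [-0.0, 0.761, 0.648, -0.0]
wrist_force: [-0.1, 1.4, -0.0]
finger_gap: 0.0
grip_force: 0.0
clock: 6.65
tcp_pos: [0.5183, 0.0575, 0.0797]
orientation: [-0.0, 0.708, 0.706, -0.0]
wrist_force: [-1.0, -0.6, 0.5]
finger_gap: 0.0002
grip_force: 0.0
clock: 7.07
tcp_pos: [0.5186, 0.058, 0.079]
orientation: [0.0, 0.707, 0.707, 0.0]
wrist_force: [-0.2, -0.2, 1.5]
finger_gap: -0.0001
grip_force: 0.7
```

```bash
cat > m.py <<'E'
from ang import *
s=get_state();i=eyes.camera_info("wrist");im=cv2.resize(eyes.read_camera("wrist")[:,:,::-1],(800,600),interpolation=cv2.INTER_CUBIC)
z=min(.068,s['tcp_pos'][2]-.011);F=s['wrist_force'];r=s['tcp_pos']-[.5505,.0818,0]
print("pointer %.2f"%ang(im,i,z)[0],"finger r %.4f ang %.1f"%(np.hypot(*r[:2]),np.degrees(np.arctan2(r[1],r[0]))%360),"torque %.3f"%(r[0]*F[1]-r[1]*F[0]),F.round(1),s['ft_torque'].round(3))
E
python3 m.py; python3 -m inch '[0.113,-0.081,0,0.035,0.113,-0.081,0,0.035,0.113,-0.081,0,0.035,0.113,-0.081,0,0.035,0.113,-0.081,0,0.035]'; python3 m.py
```

```text
pointer 36.12 finger r 0.0399 ang 216.7 torque 0.003 [-0.2 -0.2  1.5] [-0.094  0.049  0.008]
clock: 7.53
tcp_pos: [0.5152, 0.0639, 0.079]
orientation: [0.0, 0.767, 0.642, 0.0]
wrist_force: [0.4, -0.4, 0.9]
finger_gap: 0.0
grip_force: 0.5
pointer 36.00 finger r 0.0396 ang 206.9 torque 0.022 [ 0.4 -0.4  0.9] [-0.089 -0.103  0.01 ]
```

```bash
python3 -m inch '[0,0,0.05,0,0,0,0.05,0,0,0,0.05,0,0,0,0,0,0,0,0,0]'; python3 m.py; python3 -m inch '[0.113,-0.081,0,0.035,0.113,-0.081,0,0.035,0.113,-0.081,0,0.035,0.113,-0.081,0,0.035,0.113,-0.081,0,0.035]'; python3 m.py
```

```text
clock: 8.0
tcp_pos: [0.515, 0.0639, 0.0776]
orientation: [0.0, 0.766, 0.643, 0.0]
wrist_force: [0.1, -0.4, 4.2]
finger_gap: 0.0002
grip_force: 2.1
pointer 36.12 finger r 0.0397 ang 206.8 torque 0.015 [ 0.1 -0.4  4.2] [-0.061  0.061 -0.02 ]
clock: 8.47
tcp_pos: [0.5131, 0.0698, 0.0777]
orientation: [0.001, 0.82, 0.572, 0.0]
wrist_force: [0.5, -1.9, 3.7]
finger_gap: 0.0003
grip_force: 1.9
pointer 35.62 finger r 0.0393 ang 197.8 torque 0.077 [ 0.5 -1.9  3.7] [-0.48  -0.152 -0.046]
```

```bash
python3 -m inch '[0,0,0.1,0,0,0,0.1,0,0,0,0.1,0,0,0,0,0,0,0,0,0]'; python3 m.py; python3 -m inch '[0.17,-0.12,0,0.05,0.17,-0.12,0,0.05,0.17,-0.12,0,0.05,0.17,-0.12,0,0.05,0.17,-0.12,0,0.05]'; python3 m.py;python3 -m inch '[0,0,0,0,0,0,0,0,0,0,0,0,0,0,0,0,0,0,0,0]'; python3 m.py
```

```text
clock: 8.93
tcp_pos: [0.5129, 0.0699, 0.0749]
orientation: [0.001, 0.819, 0.573, 0.0]
wrist_force: [0.3, -2.4, 7.9]
finger_gap: -0.0001
grip_force: 3.9
pointer 35.62 finger r 0.0394 ang 197.6 torque 0.093 [ 0.3 -2.4  7.9] [-0.569 -0.01  -0.048]
clock: 9.4
tcp_pos: [0.5113, 0.0802, 0.075]
orientation: [0.001, 0.885, 0.466, 0.001]
wrist_force: [-0.2, -2.9, 7.2]
finger_gap: 0.0
grip_force: 3.8
pointer 22.12 finger r 0.0392 ang 182.3 torque 0.113 [-0.2 -2.9  7.2] [-0.462 -0.026 -0.   ]
clock: 9.87
tcp_pos: [0.5113, 0.0808, 0.075]
orientation: [0.0, 0.884, 0.467, 0.001]
wrist_force: [0.6, -0.2, 7.7]
finger_gap: 0.0002
grip_force: 3.8
pointer 21.00 finger r 0.0392 ang 181.5 torque 0.010 [ 0.6 -0.2  7.7] [-0.111 -0.093 -0.048]
```

It broke loose and is turning with the finger, 15° so far. I'll go on at the same press.

```bash
python3 -m inch '[0.17,-0.12,0,0.05,0.17,-0.12,0,0.05,0.17,-0.12,0,0.05,0.17,-0.12,0,0.05,0.17,-0.12,0,0.05]'; python3 m.py;python3 -m inch '[0.12,-0.08,0,0.035,0.12,-0.08,0,0.035,0.12,-0.08,0,0.035,0,0,0,0,0,0,0,0]'; python3 m.py
```

```text
clock: 10.33
tcp_pos: [0.5123, 0.0909, 0.075]
orientation: [0.0, 0.936, 0.352, 0.001]
wrist_force: [0.3, -1.0, 6.6]
finger_gap: -0.0
grip_force: 3.7
pointer 5.88 finger r 0.0393 ang 166.5 torque 0.036 [ 0.3 -1.   6.6] [-0.32  -0.108 -0.02 ]
clock: 10.8
tcp_pos: [0.5137, 0.0954, 0.075]
orientation: [-0.0, 0.953, 0.304, 0.001]
wrist_force: [0.4, 0.1, 7.7]
finger_gap: 0.0001
grip_force: 3.7
pointer -1.38 finger r 0.0392 ang 159.7 torque -0.010 [0.4 0.1 7.7] [-0.043 -0.143  0.   ]
```

```bash
python3 -m inch '[0.12,-0.08,0,0.035,0,0,0,0,0,0,0,0,0,0,-0.1,0,0,0,-0.1,0]'; python3 m.py; python3 -m inch '[0,0,-0.1,0,0,0,-0.2,0,0,0,-0.5,0,0,0,-1,0,0,0,-2,0]'; python3 -m inch '[0,0,-2.5,0,0,0,-2.5,0,0,0,-2.5,0,0,0,-1,0,0,0,0,0]'; python3 m.py; python3 - <<'E'
from h import *
a=[eyes.read_camera(n)[:,:,::-1] for n in("wrist","scene")]
cv2.imwrite("pics/w5.png",cv2.resize(np.hstack(a),(800,300),interpolation=cv2.INTER_AREA))
E
```

```text
clock: 11.27
tcp_pos: [0.5143, 0.0967, 0.0769]
orientation: [-0.0, 0.958, 0.287, 0.001]
wrist_force: [2.0, 0.1, 4.4]
finger_gap: -0.0
grip_force: 2.4
pointer -3.38 finger r 0.0392 ang 157.6 torque -0.035 [2.  0.1 4.4] [ 0.039 -0.382 -0.01 ]
clock: 11.73
tcp_pos: [0.5104, 0.0964, 0.1126]
orientation: [-0.001, 0.958, 0.286, -0.003]
wrist_force: [-0.3, 0.2, 0.7]
finger_gap: 0.0005
grip_force: 0.0
clock: 12.15
tcp_pos: [0.5145, 0.0965, 0.2021]
orientation: [0.001, 0.958, 0.286, 0.002]
wrist_force: [0.9, -0.9, -0.3]
finger_gap: 0.0002
grip_force: 0.0
pointer -3.88 finger r 0.0389 ang 157.7 torque 0.019 [ 0.9 -0.9 -0.3] [ 0.004  0.007 -0.022]
```

View pics/w5.png

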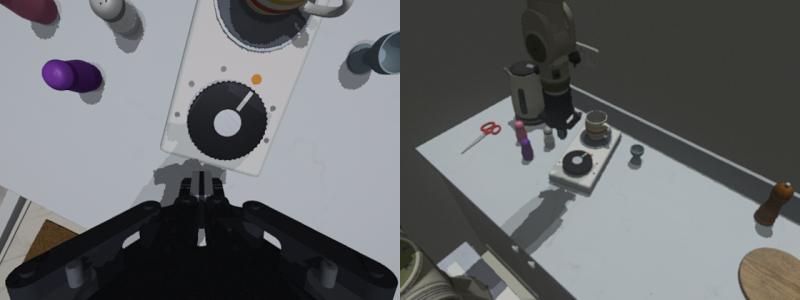

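The pointer, from the cap at (228,123) out to (252,93), now aims at the orange dot at (256,79). It reads −3.9° against the dot's −3.6°. The finger is clear, and the mug, salt and egg cup stand untouched.

```bash
python3 -m inch '[0,0,0,0,0,0,0,0,0,0,0,0,0,0,0,0,0,0,0,0]' && python3 -c "
from h import *
print(env.hand_in())"
```

```text
clock: 12.72
tcp_pos: [0.513, 0.0964, 0.1988]
orientation: [-0.0, 0.958, 0.286, -0.0]
wrist_force: [0.5, -0.1, 0.8]
finger_gap: -0.0
grip_force: 0.0
the job is handed in; nothing more can be done
None
```

The dial now sits at the orange-dot click (its pointer is within about 0.3° of the dot in the wrist picture), the finger is well clear, nothing else was moved, and the job was handed in at 12.7 s.

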